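Lock the scraper cassette into the dough moulder's mount

TASK

Push the scraper cassette along its rails into the mount until it meets the spring pads, then take the screwdriver from its stand and turn the cam disc clockwise so that it hooks the bolt and draws the cassette fully home against the housing. Leave the screwdriver standing in the disc's slot, and leave the other things on the bench where they are.

Things in the scene. Friction and masses are not known exactly. Their poses are not given: they have to be found in the camera images.
- mount: Scraper mount, fixed to the bench: a steel base plate 150 mm wide, 10 mm thick, from x = -225 to 135 mm, with a white housing 66 mm tall from x = 0 to 135 mm. Origin: bench height, middle of the housing's stop face (x = 0). x is the push-in direction. Two guide rails, inner faces 112.6 mm apart, tops 26 mm above the bench, run from x = -205 mm to 0.
- spring_pads (a point): Midway between two dark spring pads that stand 10 mm proud of the stop face. They push back with about 5 N when the cassette first touches them, 10 mm short of home, and 8 N at home; a cassette pushed further and let go unlocked is pushed back to about that 10 mm gap.
- disc_centre (a point): Centre of the round cam disc's top, 75 mm above the bench, 65 mm beyond the stop face; fixed, axes as the mount's: it does NOT turn with the disc. The raised top, 90 mm across, has one straight slot through its centre, 34 mm long, 10 mm wide, 17 mm deep. At the start the slot lies along the mount's x axis to within 0.3 rad either way (not measured: look or feel for it).
- disc_base (a point): Point on the bench below the disc's vertical axis. At the start the disc is open to take the bolt head. Turned clockwise seen from above it hooks the head and draws the cassette in: home comes about 1.85 rad clockwise of slot-along-x, a hard stop at 2.15 rad. The disc stays where it is left. Turning takes up to about 0.3 N m; at the stop it goes no further.
- cassette_front (a point): Middle of the front face of the scraper cassette, a loose aluminium block 120 mm long, 110 mm wide, 45 mm tall, about 0.35 kg, slides easily, three dark lips on top. x points forward, into the mount. It lies between the rails on the base plate (underside 10 mm above the bench), 45 to 75 mm short of home; home is this point at the mount's x = 0. Too wide to grip: push it.
- cassette_back (a point): Middle of the cassette's flat back face, 120 mm behind the front face, 22.5 mm above its underside: the place to push.
- cassette: The cassette; origin under the middle of its front face, x forward. A dark hook bolt with an upright round head reaches 49 mm ahead of the front face.
- driver_grip (a point): Centre of the handle of a stubby flat-blade screwdriver, 99 mm tall, about 0.2 kg, standing upright in its stand, blade down. The dark handle is 32 x 32 mm across flats (square to this point's x and y axes), 64 mm tall; this point is half-way up.
- driver_collar (a point): Centre of the underside of the driver's round steel collar, 44 mm across, 8 mm thick, 52 mm below the handle's centre. With the blade in the slot the collar rests on the disc and the driver stands by itself.
- driver_tip (a point): Middle of the blade's lower edge, 67 mm below the handle's centre and 15 mm below the collar. The blade is 28 mm wide along this point's x axis and 5 mm thick.
- stand: Wooden driver stand, fixed to the bench, 100 x 100 mm, 50 mm tall, with a round 36 mm hole; the driver's collar rests on its top. Origin: centre of the underside. Stand and tub may have swapped places.
- basket_a: banneton proving basket of pale cane, 160 mm across, 70 mm tall; bystander
- basket_b: a second, equal proving basket; bystander
- tub: clear plastic tub, 100 mm across the rim, 75 mm tall; bystander
- spray: pale blue spray bottle, 72 mm across, 205 mm tall; bystander
- shaker: steel flour shaker, 66 mm across, 105 mm tall; bystander
- bench_knife: bench knife (dough scraper) lying flat, 100 x 130 mm, 24 mm tall; bystander
- cutter: thin steel cutter ring, 90 mm across, 45 mm tall; bystander
Things that resemble listed ones, but are neither listed nor needed, are in the scene too. What is shaped like the cassette but yellow is not meant. Of the things that look like the part that bears driver_grip, the smaller one is meant.

How it is judged:
By the outcome, as a careful person would: the job done as asked, in the order asked, and still so for the second after the job is handed in, with the robot touching nothing.
It also fails if it takes over 70 s, if anything falls off the work surface, if the arm or the gripper's body presses on something with over 40 N, if the wrist force passes 120 N, or if a joint passes its speed limit or range.

ROBOT

A 6-joint arm with a two-finger parallel gripper is mounted at the origin on the work surface. World frame = base frame: x ahead of the robot, y to its left, z up, the work surface at z = 0. Lengths are in m, angles in rad, forces in N, time in s.
With the tool pointing down it reaches from about 0.35 to 0.95 m from the base axis. Payload 17.4 kg.
Tool frame: the origin (TCP) lies at the very end of the fingers, on their centre line; the grasp point (between the pads) lies 19 mm behind it; z points along the fingers, y is the line along which they close (so a half turn about z gives the same grasp; the last joint's range is limited). The gripper opens to 93 mm and grips with 3 to 60 N. Pads are 15 mm wide; open, the fingers measure 128 mm over their backs; the gripper's body (75 mm by 188 mm) begins 65 mm behind the grasp point.
Start: joints at [1.181, 0.116, 1.442, -0, 1.584, -0.038], TCP at [0.233, 0.634, 0.219] pointing down, gripper open.
Joint ranges: [-2.83, 2.83], [-0.83, 2.19], [0.07, 2.5], [-1.14, 4.28], [0.01, 3], [-2.97, 2.97]. Speed limits (rad/s): [1.89, 1.89, 2.22, 3.14, 3.14, 3.14].

INTERFACE

Orientations are given as a 3x3 rotation matrix whose columns are the frame's x, y, z axes.
In Python, from bench import ctrl gives the robot as it stands.
- The arm moves only by the shell command python3 -m handwheel 'ROWS' [FORCE]. ROWS is JSON, a list of rows, each a list of 7 numbers: the turn, a rotation vector about the tool's x, y, z in units of 120 degrees (1.0 is 120 degrees), then the shift along the tool's x, y, z in units of 500 mm (1.0 is 500 mm), then the opening, from -1 (shut) to 1 (fully open), so that 0 is half open. A call has 1 to 8 rows; each row shifts and turns the commanded pose from where the row before left it, along the tool's axes as they then stand; what a row does not reach is not made up. A row lasts 1/10 s, in which the tool goes at most 50 mm and 8.59 degrees, less where a joint would pass 70% of its speed; a pose out of reach is approached as far as the arm can. A call with a number of a shift or a turn outside -1 to 1 is refused whole. A call with a gripper value outside its range is refused whole. The fingers move at their own pace and stop on an object; FORCE is the grip in N (left out, the last holds). Time passes only in rows, so rows that do not move let the fingers close. It gives the time, the measured TCP pose, the force, the opening and the grip force at its end, in the units of the state.
- ctrl.get_obs(): the state, without advancing time (a new reading comes with each control period).
- ctrl.read_camera(name): name is "scene" or "top"; returns the picture (400x640x3 uint8, red, green, blue); there is no depth.
- ctrl.camera_model(name): a dict with "mtx" (3x3 intrinsics, pixels), "origin" and "attitude" of the camera in the world. Camera axes: x right, y up, looking along -z (the intrinsics and any distortion apply to the point x, -y, -z); pixel columns grow to the right and rows downward; lengths in m; the calibration is good to about 2 mm. A picture is of the moment at which its call begins. camera_model takes no time and is no camera call.
- ctrl.job_done(): hands the job in; it is judged then, once.
The state is a dict: "clock": time; "joint_pos": joint angles; "qvel": joint speeds; "tau": joint torques, N m; "eef_pos": TCP position; "eef_rot": TCP orientation; "contact_force": force on the tool from outside, world axes, zero at the start; "wrist_torque": the same for the moment, N m; "finger_gap": finger opening in m; "finger_force": force on a finger pad.
Only numpy, scipy, OpenCV 4.12 (cv2) and the standard library are available. Lean on these libraries where they do the work, as an engineer would, in place of code of your own. Each camera call takes 0.05 s, during which the arm holds its last target. There are 200 camera calls.

## Working session

There is one attempt and no reset: what is moved stays moved. The work goes in short steps, Python scripts to look and compute and a shell command to move; the robot and the scene stay as the last step left them, time stands still between calls to the robot, and variables do not carry over. Pictures are saved under pics/ and viewed, at most 10 in all, crops included, and the job is handed in when it is done.

```bash
ls; mkdir -p pics; python3 - <<'E'
from bench import ctrl
import cv2
for n in("scene","top"):
    im=ctrl.read_camera(n); cv2.imwrite(f"pics/{n}0.png",im[:,:,::-1])
    print(n,ctrl.camera_model(n))
o=ctrl.get_obs();print(o)
E
```

```text
pics
scene {'mtx': array([[365.14680687,   0.        , 323.23815441],
       [  0.        , 365.14680687, 198.7055429 ],
       [  0.        ,   0.        ,   1.        ]]), 'origin': array([1.18693594, 0.56061751, 0.64993898]), 'attitude': array([[-0.63122133, -0.44798461,  0.6331425 ],
       [ 0.7753114 , -0.3420803 ,  0.53091742],
       [-0.02125726,  0.82600899,  0.56325596]])}
top {'mtx': array([[377.44386954,   0.        , 318.98194818],
       [  0.        , 377.44386954, 197.89997231],
       [  0.        ,   0.        ,   1.        ]]), 'origin': array([0.35870749, 0.01215942, 1.08810533]), 'attitude': array([[-0.00385446,  0.98761816, -0.1568296 ],
       [-0.99983789, -0.0065645 , -0.01676588],
       [-0.0175878 ,  0.15673955,  0.98748336]])}
{'clock': 0.1, 'joint_pos': array([ 1.18117968e+00,  1.16400683e-01,  1.44217868e+00,  2.85807523e-06,
        1.58402420e+00, -3.78137524e-02]), 'qvel': array([ 0.00106058, -0.0017742 , -0.00103131,  0.00123432, -0.00261513,
        0.00139437]), 'tau': array([ 2.56472966e-03, -7.22888160e+01, -6.23874378e+01,  7.81400828e-02,
        2.26791197e-02, -8.51602385e-05]), 'eef_pos': array([0.23254407, 0.6334793 , 0.21801648]), 'eef_rot': array([[-9.38752983e-01,  3.44590609e-01, -3.86620367e-04],
       [ 3.44590823e-01,  9.38752519e-01, -9.34058949e-04],
       [ 4.10729024e-05, -1.01007646e-03, -9.99999489e-01]]), 'contact_force': array([-0.81287391, -0.40342381, -1.34002469]), 'wrist_torque': array([-0.02048275,  0.0590872 , -0.00606254]), 'finger_force': 0.0, 'finger_gap': 0.09280492585724295}
```

View pics/scene0.png

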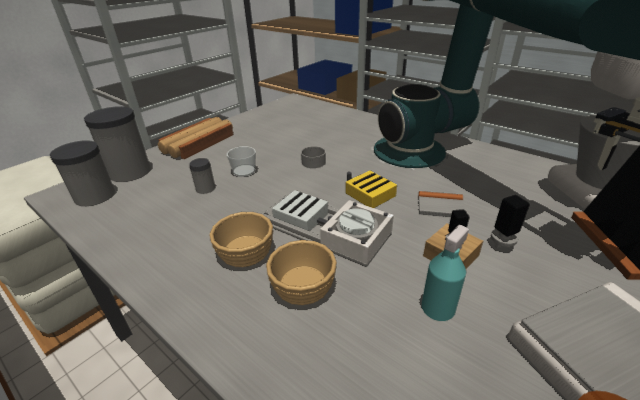

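View pics/top0.png

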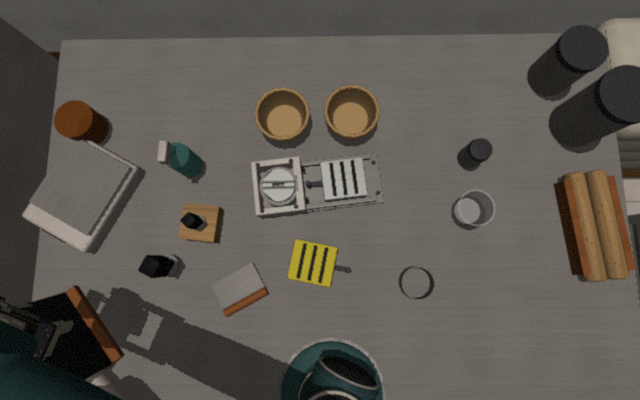

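The scene picture shows the mount at about (335,225), with the driver in its stand at (457,235). In the top picture the housing is at (277,186), the cassette at (345,179), the base plate runs to about (382,180), and the stand with the smaller driver is at (200,222). A larger look-alike stands at (157,265). Next I'll view enlarged crops.

```bash
cat > h.py <<'E'
import numpy as np, cv2
from bench import ctrl
def ray(n,u,v):
    c=ctrl.camera_model(n);K=c["mtx"]
    d=np.array([(u-K[0,2])/K[0,0],-(v-K[1,2])/K[1,1],-1.]);return c["origin"],c["attitude"]@d
def onz(n,u,v,z):
    o,d=ray(n,u,v);return o+d*(z-o[2])/d[2]
def proj(n,p):
    c=ctrl.camera_model(n);q=c["attitude"].T@(np.array(p)-c["origin"]);K=c["mtx"]
    return np.array([K[0,2]-K[0,0]*q[0]/q[2],K[1,2]+K[1,1]*q[1]/q[2]])
E
python3 - <<'E'
import cv2,numpy as np
t=cv2.imread("pics/top0.png"); s=cv2.imread("pics/scene0.png")
a=cv2.resize(t[145:225,240:400],None,fx=5,fy=5,interpolation=2)
b=cv2.resize(t[195:250,170:250],None,fx=5,fy=2.5*2,interpolation=2)
cv2.imwrite("pics/a.png",a)
c=cv2.resize(s[180:270,260:400],None,fx=4,fy=4,interpolation=2)
out=np.zeros((400+0,800,3),np.uint8)
out[:275,:400]=b; d=cv2.resize(s[200:280,410:490],None,fx=5,fy=5,interpolation=2); out[:400,400:]=d
cv2.imwrite("pics/b.png",out)
E
```

```text
(no output)
```

View pics/a.png

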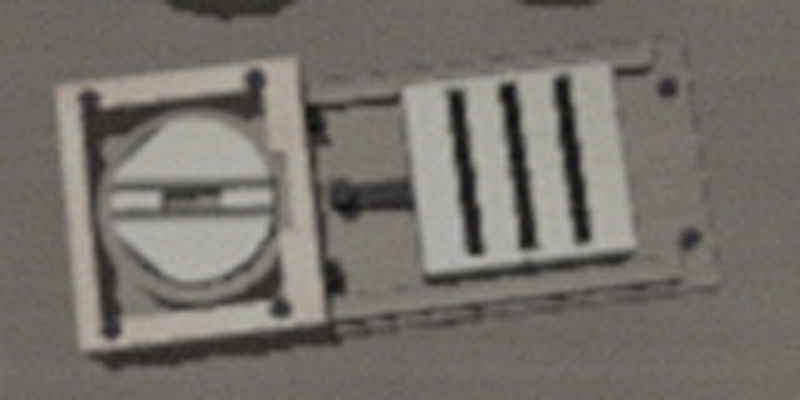

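View pics/b.png

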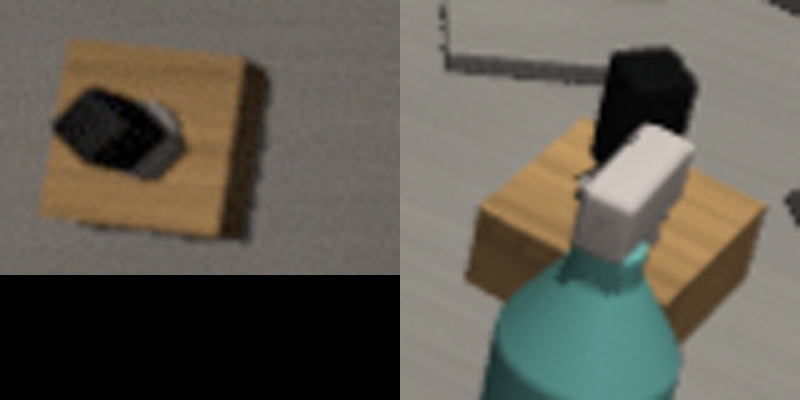

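The crops show the housing top corners at (55,88), (298,57), (328,323) and (82,350) in 5x crop pixels. The cassette top is at (403,87), (612,64), (637,250) and (425,277). The slot lies nearly along image rows 183 to 212. The handle's top-face edges need a contrast stretch.

```bash
python3 - <<'E'
from h import *
np.set_printoptions(precision=4,suppress=True)
f=lambda u,v,z:onz("top",240+u/5-.4,145+v/5-.4,z)
H=[f(u,v,.066) for u,v in [(55,88),(298,57),(328,323),(82,350)]]
print("housing",H, [np.linalg.norm(H[i]-H[(i+1)%4]) for i in range(4)])
C=[f(u,v,.055) for u,v in [(403,87),(612,64),(637,248),(425,273)]]
print("cass",C,[np.linalg.norm(C[i]-C[(i+1)%4]) for i in range(4)])
mx=(H[0]-H[1])+(H[3]-H[2]);mx/=np.linalg.norm(mx); my=(H[1]-H[2]);my/=np.linalg.norm(my)
print("mount yaw",np.arctan2(mx[1],mx[0]),"from y",np.arctan2(-my[0],my[1])," ",np.arctan2(my[1],my[0])+0)
so=(H[1]+H[2])/2;print("stop mid",so,"disc est",so+.065*mx)
bk=(C[1]+C[2])/2;fr=(C[0]+C[3])/2;print("back",bk,"front",fr,"gap",(fr-so)@mx,(bk-so)@mx, "lat",(bk-so)@np.array([-mx[1],mx[0],0]))
S=[f(*p,.075) for p in[(112,183),(272,180),(112,213),(274,211)]]
for a,b in((0,1),(2,3)):
    d=S[a]-S[b];print("slot",np.linalg.norm(d),np.arctan2(d[1],d[0]))
print("slot c",sum(S)/4)
t=ctrl.read_camera("top");s=ctrl.read_camera("scene")
a=t[205:235,175:215,::-1].astype(float);b=s[205:245,440:480,::-1].astype(float)
g=lambda x:np.clip(255*(x/90)**.5,0,255).astype(np.uint8)
A=cv2.resize(g(a),None,fx=10,fy=10,interpolation=2);B=cv2.resize(g(b),None,fx=10,fy=10,interpolation=2)
o=np.zeros((400,800,3),np.uint8);o[:300,:400]=A;o[:,400:]=B;cv2.imwrite("pics/c.png",o)
E
```

```text
housing [array([0.6233, 0.2202, 0.066 ]), array([0.6399, 0.0843, 0.066 ]), array([0.49  , 0.0673, 0.066 ]), array([0.476 , 0.2017, 0.066 ])] [np.float64(0.13683920890016563), np.float64(0.15087098677025573), np.float64(0.13518538639164834), np.float64(0.14842257593308245)]
cass [array([0.6251, 0.0259, 0.055 ]), array([ 0.6374, -0.0918,  0.055 ]), array([ 0.5323, -0.1034,  0.055 ]), array([0.519 , 0.0142, 0.055 ])] [np.float64(0.11833551557049209), np.float64(0.10572866782201606), np.float64(0.11825643412337417), np.float64(0.10666361982566727)]
mount yaw 1.683942862347818 from y -1.4574864165599228   0.11330991023497373
stop mid [0.565  0.0758 0.066 ] disc est [0.5577 0.1404 0.066 ]
back [ 0.5848 -0.0976  0.055 ] front [0.572 0.02  0.055] gap -0.05623240931097894 -0.17452604508811997 lat -0.00012901328706600953
slot 0.08794472534261531 1.582417865910993
slot 0.08881514434480875 1.576160496088336
slot c [0.5591 0.1413 0.075 ]
```

View pics/c.png

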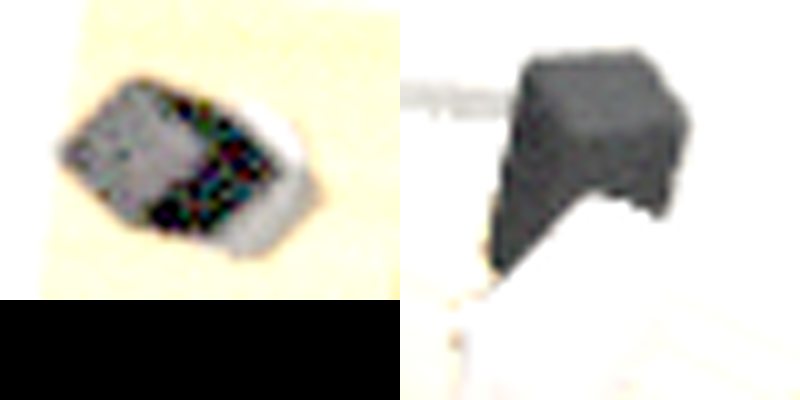

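```bash
python3 - <<'E'
from h import *
np.set_printoptions(precision=4,suppress=True)
f=lambda u,v,z:onz("top",175+u/10-.45,205+v/10-.45,z)
Q=[f(*p,.134) for p in[(60,152),(138,76),(206,145),(133,224)]]
print(sum(Q)/4,[np.linalg.norm(Q[i]-Q[(i+1)%4]) for i in range(4)],[np.arctan2(*(Q[(i+1)%4]-Q[i])[1::-1]) for i in range(4)])
g=lambda u,v,z:onz("scene",440+u/10-.45,205+v/10-.45,z)
P=[g(*p,.134) for p in[(525,55),(640,50),(690,125),(570,130)]] if 0 else [g(u-400,v,.134) for u,v in[(525,55),(640,50),(690,125),(570,132)]]
print(sum(P)/4,[np.linalg.norm(P[i]-P[(i+1)%4]) for i in range(4)],[np.arctan2(*(P[(i+1)%4]-P[i])[1::-1]) for i in range(4)])
st=[onz("top",170+u/5-.4,195+v/5-.4,.05) for u,v in[(70,40),(245,58),(218,237),(40,217)]];print("stand",sum(st)/4,[np.linalg.norm(st[i]-st[(i+1)%4]) for i in range(4)])
for n,a in(("top spray head",onz("top",165,152,.2)),("scene head",onz("scene",456,240,.2)),("scene base",onz("scene",442,312,0.0)),("twin",onz("top",152,266,.15)),("basket L",onz("top",282,114,.07)),("basketR",onz("top",351,110,.07)),("yellow",onz("top",313,263,.05))):print(n,a)
E
```

```text
[0.4567 0.363  0.134 ] [np.float64(0.02719959362052314), np.float64(0.025597273552521175), np.float64(0.026776085313722133), np.float64(0.027012945811330815)] [np.float64(-0.7758509337752818), np.float64(-2.3415694410063215), np.float64(2.41840799690469), np.float64(0.816811185729943)]
[0.4604 0.3675 0.134 ] [np.float64(0.02753473170009068), np.float64(0.029536500715436672), np.float64(0.02816181640486251), np.float64(0.030163299035607116)] [np.float64(2.2980550863408613), np.float64(0.7564899167948741), np.float64(-0.8208654211928724), np.float64(-2.406263863965056)]
stand [0.458  0.3649 0.05  ] [np.float64(0.09936558028663638), np.float64(0.09981764062223707), np.float64(0.09974844486696056), np.float64(0.09921987564780796)]
top spray head [0.616  0.4038 0.2   ]
scene head [0.6371 0.4182 0.2   ]
scene base [ 0.6369  0.4249 -0.    ]
twin [0.3404 0.4405 0.15  ]
basket L [0.7621 0.1334 0.07  ]
basketR [ 0.7718 -0.0622  0.07  ]
yellow [0.3449 0.0467 0.05  ]
```

```bash
R='[0,0,0,-0.05,-0.05,0,-1]'; python3 -m handwheel '[[0,0,0,-0.05,-0.05,0,-1],[0,0,0,-0.05,-0.05,0,-1],[0,0,0,-0.05,-0.05,0,-1],[0,0,0,-0.05,-0.05,0,-1],[0,0,0,-0.05,-0.05,0,-1],[0,0,0,-0.05,-0.05,0,-1],[0,0,0,-0.05,-0.05,0,-1],[0,0,0,-0.05,-0.05,0,-1]]' 20
python3 -m handwheel '[[0,0,0,-0.05,-0.05,0,-1],[0,0,0,-0.05,-0.05,0,-1],[0,0,0,-0.05,-0.05,0,-1],[0,0,0,-0.05,-0.05,0,-1],[0,0,0,-0.05,-0.05,0,-1],[0,0,0,-0.05,-0.05,0,-1],[0,0,0,-0.05,-0.05,0,-1],[0,0,0,-0.05,-0.05,0,-1]]'
python3 -m handwheel '[[0,0,0,-0.05,-0.05,0,-1],[0,0,0,-0.05,-0.05,0,-1],[0,0,0,-0.05,-0.05,0,-1],[0,0,0,-0.05,-0.05,0,-1],[0,0,0,-0.05,-0.05,0,-1],[0,0,0,-0.05,-0.05,0,-1],[0,0,0,-0.05,-0.05,0,-1],[0,0,0,-0.05,-0.05,0,-1]]'
python3 -m handwheel '[[0,0,0.066,0,0,0,-1],[0,0,0.066,0,0,0,-1],[0,0,0.066,0,0,0,-1],[0,0,0.066,0,0,0,-1],[0,0,0.066,0,0,0,-1],[0,0,0.066,0,0,0,-1],[0,0,0.066,0,0,0,-1],[0,0,0.066,0,0,0,-1]]'
```

```text
clock: 1.0
eef_pos: [0.3517, 0.3756, 0.2186]
eef_rot: [[-0.939, 0.344, 0.0], [0.344, 0.939, 0.0], [-0.0, 0.0, -1.0]]
contact_force: [0.1, -0.5, 1.0]
finger_gap: 0.0338
finger_force: 0.0
clock: 1.8
eef_pos: [0.4706, 0.1189, 0.2187]
eef_rot: [[-0.939, 0.345, 0.0], [0.345, 0.939, 0.0], [-0.0, 0.0, -1.0]]
contact_force: [-0.4, 1.5, 1.1]
finger_gap: 0.0006
finger_force: 0.0
clock: 2.6
eef_pos: [0.5895, -0.1378, 0.2185]
eef_rot: [[-0.939, 0.345, -0.0], [0.345, 0.939, 0.0], [0.0, 0.0, -1.0]]
contact_force: [0.5, 0.0, 0.3]
finger_gap: 0.0007
finger_force: 0.0
clock: 3.4
eef_pos: [0.589, -0.1363, 0.2185]
eef_rot: [[-0.107, 0.994, -0.0], [0.994, 0.107, 0.0], [0.0, -0.0, -1.0]]
contact_force: [0.3, -0.2, -0.1]
finger_gap: 0.0007
finger_force: 0.0
```

```bash
python3 -m handwheel '[[0,0,0,0,0,0.048,-1],[0,0,0,0,0,0.048,-1],[0,0,0,0,0,0.048,-1],[0,0,0,0,0,0.048,-1],[0,0,0,0,0,0.048,-1],[0,0,0,0,0,0.048,-1],[0,0,0,0,0,0.048,-1],[0,0,0,0,0,0.048,-1]]'
python3 -m handwheel '[[0,0,0,0.02,0,0,-1],[0,0,0,0.02,0,0,-1],[0,0,0,0.02,0,0,-1],[0,0,0,0.01,0,0,-1],[0,0,0,0.01,0,0,-1],[0,0,0,0.01,0,0,-1],[0,0,0,0.01,0,0,-1]]'
```

```text
clock: 4.2
eef_pos: [0.589, -0.1363, 0.0256]
eef_rot: [[-0.113, 0.994, -0.0], [0.994, 0.113, 0.0], [0.0, -0.0, -1.0]]
contact_force: [0.5, -0.8, 0.4]
finger_gap: 0.0003
finger_force: 0.0
clock: 4.9
eef_pos: [0.5836, -0.0864, 0.027]
eef_rot: [[-0.113, 0.994, 0.001], [0.994, 0.113, -0.0], [-0.0, 0.001, -1.0]]
contact_force: [0.5, -2.8, 0.4]
finger_gap: 0.0005
finger_force: 1.1
```

```bash
python3 -m handwheel '[[0,0,0,0.01,0,0,-1],[0,0,0,0.01,0,0,-1],[0,0,0,0.01,0,0,-1],[0,0,0,0.006,0,0,-1]]'
python3 -m handwheel '[[0,0,0,0.004,0,0,-1],[0,0,0,0.004,0,0,-1]]'
python3 -m handwheel '[[0,0,0,0.004,0,0,-1],[0,0,0,0,0,0,-1]]'
```

```text
clock: 5.3
eef_pos: [0.5813, -0.0683, 0.0266]
eef_rot: [[-0.113, 0.994, -0.0], [0.994, 0.113, 0.0], [0.0, -0.0, -1.0]]
contact_force: [-0.3, -2.1, 0.5]
finger_gap: 0.0005
finger_force: 1.1
clock: 5.5
eef_pos: [0.5809, -0.0647, 0.0266]
eef_rot: [[-0.113, 0.994, -0.0], [0.994, 0.113, -0.0], [-0.0, -0.0, -1.0]]
contact_force: [0.5, -2.3, 1.2]
finger_gap: 0.0004
finger_force: 1.0
clock: 5.7
eef_pos: [0.5806, -0.0625, 0.0265]
eef_rot: [[-0.113, 0.994, -0.0], [0.994, 0.113, 0.0], [0.0, -0.0, -1.0]]
contact_force: [-0.5, 0.0, 0.1]
finger_gap: 0.0009
finger_force: 0.0
```

```bash
python3 -m handwheel '[[0,0,0,0.004,0,0,-1],[0,0,0,0.004,0,0,-1]]'
python3 -m handwheel '[[0,0,0,0.004,0,0,-1],[0,0,0,0,0,0,-1]]'
python3 -m handwheel '[[0,0,0,0.004,0,0,-1],[0,0,0,0,0,0,-1]]'
```

```text
clock: 5.9
eef_pos: [0.5805, -0.0592, 0.0266]
eef_rot: [[-0.113, 0.994, 0.0], [0.994, 0.113, -0.001], [-0.001, 0.0, -1.0]]
contact_force: [2.9, -6.3, -1.0]
finger_gap: 0.0008
finger_force: 3.4
clock: 6.1
eef_pos: [0.5803, -0.0571, 0.0267]
eef_rot: [[-0.113, 0.994, 0.001], [0.994, 0.113, -0.001], [-0.001, 0.0, -1.0]]
contact_force: [3.5, -5.2, -1.5]
finger_gap: 0.0001
finger_force: 2.6
clock: 6.3
eef_pos: [0.5801, -0.0552, 0.0267]
eef_rot: [[-0.113, 0.994, 0.001], [0.994, 0.113, -0.001], [-0.001, 0.001, -1.0]]
contact_force: [2.2, -5.4, -1.1]
finger_gap: 0.0005
finger_force: 3.0
```

```bash
python3 -m handwheel '[[0,0,0,-0.02,0,0,-1],[0,0,0,-0.03,0,0,-1],[0,0,0,-0.03,0,0,-1]]'
python3 -m handwheel '[[0,0,0,0,0,-0.048,-1],[0,0,-0.045,0,0,-0.048,-1],[0,0,-0.046,0,0,-0.048,1],[0,0,-0.046,0,0,-0.048,1],[0,0,-0.046,0,0,-0.048,1],[0,0,-0.046,0,0,-0.048,1],[0,0,-0.046,0,0,-0.048,1],[0,0,-0.046,0,0,-0.048,1]]'
python3 - <<'E'
from h import *
im=ctrl.read_camera("top");a=cv2.resize(im[145:225,240:400,::-1],None,fx=5,fy=5,interpolation=2);cv2.imwrite("pics/d.png",a)
o=ctrl.get_obs();d=np.array([.458,.365,.219])-o["eef_pos"];print(o["eef_pos"],o["eef_rot"].T@d/.5,np.arctan2(o["eef_rot"][1,1],o["eef_rot"][0,1]))
E
```

```text
clock: 6.6
eef_pos: [0.5844, -0.0958, 0.0266]
eef_rot: [[-0.113, 0.994, -0.0], [0.994, 0.113, 0.0], [0.0, -0.0, -1.0]]
contact_force: [-0.0, 0.3, -0.3]
finger_gap: 0.0002
finger_force: 0.0
clock: 7.4
eef_pos: [0.5843, -0.0957, 0.2196]
eef_rot: [[-0.709, 0.705, -0.0], [0.705, 0.709, 0.0], [0.0, 0.0, -1.0]]
contact_force: [-0.1, 0.3, 0.7]
finger_gap: 0.0439
finger_force: 0.0
[ 0.58524433 -0.09591121  0.22403217] [0.82720219 0.47988665 0.00822606] 0.7950879341934364
```

View pics/d.png

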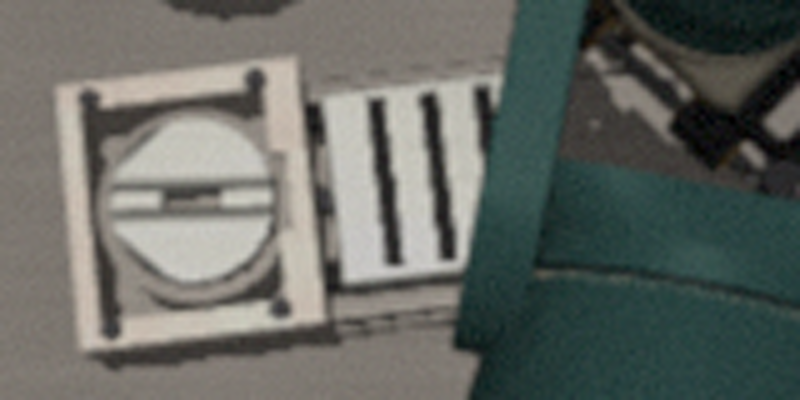

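The picture shows the cassette front at about column 325, close to the stop face, with the slot unchanged at rows 183 to 212. Next I'll move to the driver.

```bash
python3 -m handwheel '[[0,0,0,0.069,0.04,0,1],[0,0,0,0.069,0.04,0,1],[0,0,0,0.069,0.04,0,1],[0,0,0,0.069,0.04,0,1],[0,0,0,0.069,0.04,0,1],[0,0,0,0.069,0.04,0,1]]'
python3 -m handwheel '[[0,0,0,0.069,0.04,0,1],[0,0,0,0.069,0.04,0,1],[0,0,0,0.069,0.04,0,1],[0,0,0,0.069,0.04,0,1],[0,0,0,0.069,0.04,0,1],[0,0,0,0.069,0.04,0,1],[0,0,0,0,0,0,1]]'
```

```text
clock: 8.05
eef_pos: [0.5226, 0.1371, 0.2186]
eef_rot: [[-0.706, 0.708, 0.0], [0.708, 0.706, 0.0], [0.0, 0.0, -1.0]]
contact_force: [0.2, 0.4, 0.7]
finger_gap: 0.0922
finger_force: 0.0
clock: 8.75
eef_pos: [0.4606, 0.3705, 0.2181]
eef_rot: [[-0.709, 0.705, -0.001], [0.705, 0.709, 0.0], [0.001, -0.001, -1.0]]
contact_force: [0.6, -1.0, -0.0]
finger_gap: 0.0929
finger_force: 0.0
```

```bash
python3 -m handwheel '[[0,0,0,-0.004,-0.0115,0.034,1],[0,0,0,0,0,0.034,1],[0,0,0,0,0,0.034,1],[0,0,0,0,0,0.034,1],[0,0,0,0,0,0.034,1],[0,0,0,0,0,0.034,1],[0,0,0,0,0,0.034,1],[0,0,0,0,0,0.032,1]]'
python3 -m handwheel '[[0,0,0,0,0,0,-1],[0,0,0,0,0,0,-1],[0,0,0,0,0,0,-1],[0,0,0,0,0,0,-1],[0,0,0,0,0,0,-1],[0,0,0,0,0,0,-1],[0,0,0,0,0,0,-1],[0,0,0,0,0,0,-1]]' 25
```

```text
clock: 9.55
eef_pos: [0.4586, 0.3623, 0.0821]
eef_rot: [[-0.707, 0.707, -0.0], [0.707, 0.707, -0.0], [0.0, -0.0, -1.0]]
contact_force: [1.0, 0.3, -0.2]
finger_gap: 0.0929
finger_force: 0.0
clock: 10.35
eef_pos: [0.4588, 0.3624, 0.0838]
eef_rot: [[-0.707, 0.707, 0.0], [0.707, 0.707, 0.0], [-0.0, 0.0, -1.0]]
contact_force: [0.5, 0.4, 0.1]
finger_gap: 0.0338
finger_force: 0.9
```

```bash
python3 -m handwheel '[[0,0,0,0,0,0,-1],[0,0,0,0,0,0,-1]]' 40
python3 -m handwheel '[[0,0,0,0,0,-0.02,-1],[0,0,0,0,0,-0.04,-1],[0,0,0,0,0,-0.04,-1],[0,0,0,0,0,-0.04,-1],[0,0,0,0,0,-0.04,-1],[0,0,0,0,0,-0.04,-1],[0,0,0,0,0,-0.04,-1],[0,0,0,0,0,-0.02,-1]]'
python3 - <<'E'
from h import *
T=ctrl.get_obs()
p=T["eef_pos"];print(T["contact_force"])
for n in ("scene","top"):print(n,proj(n,p),proj(n,p-[0,0,.048]))
im=ctrl.read_camera("scene");u,v=proj("scene",p-[0,0,.03]).astype(int)
cv2.imwrite("pics/e.png",cv2.resize(im[v-40:v+40,u-50:u+50,::-1],None,fx=7,fy=7,interpolation=2))
E
```

```text
clock: 10.55
eef_pos: [0.4588, 0.3625, 0.0838]
eef_rot: [[-0.707, 0.707, 0.0], [0.707, 0.707, 0.0], [-0.0, 0.0, -1.0]]
contact_force: [2.8, 2.2, 0.3]
finger_gap: 0.0315
finger_force: 40.0
clock: 11.35
eef_pos: [0.4587, 0.3624, 0.2253]
eef_rot: [[-0.707, 0.707, 0.001], [0.707, 0.707, 0.001], [-0.0, 0.001, -1.0]]
contact_force: [-0.3, -0.4, -1.4]
finger_gap: 0.0318
finger_force: 40.0
[-0.30808423 -0.37357081 -1.43191064]
scene [466.05230332 179.10596055] [461.86177858 197.13299244]
top [174.05457537 214.63713174] [181.85929713 216.85905185]
```

View pics/e.png

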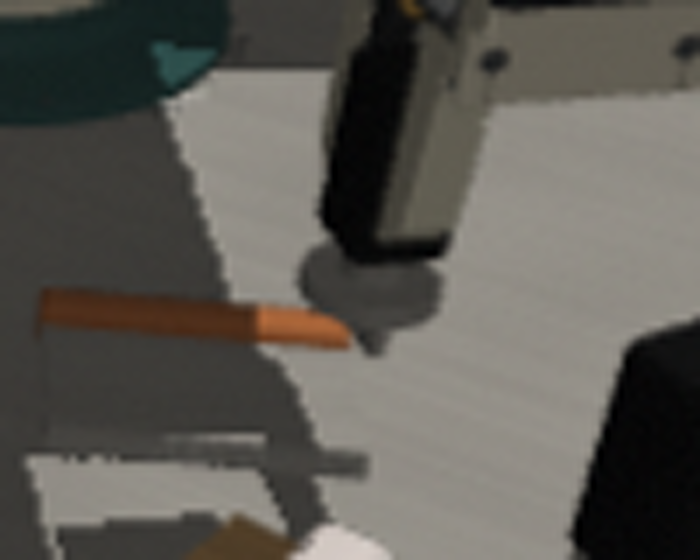

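The picture shows the driver held upright. The collar is at crop (371,285) and the blade tip shows just below it at (376,352). I'll project both blade hypotheses to resolve the 90° ambiguity.

```bash
python3 - <<'E'
from h import *
np.set_printoptions(precision=0,suppress=True)
T=ctrl.get_obs();p=T["eef_pos"];R=T["eef_rot"]
u0,v0=proj("scene",p-[0,0,.03]).astype(int)-[50,40]
c=lambda q:(proj("scene",q)-[u0,v0]+.45)*7
for off in(0,.003):
    b=p+R[:,0]*off
    t=np.linspace(0,2*np.pi,60)
    ring=np.array([c(b+[.022*np.cos(a),.022*np.sin(a),-.034]) for a in t]);print("ring",off,ring.min(0),ring.max(0))
    for n,w,th in(("along y",R[:,1],R[:,0]),("along x",R[:,0],R[:,1])):
        print(n,[c(b+[0,0,-.049]+s*.014*w+k*.0025*th) for s in(-1,1) for k in(-1,1)])
E
```

```text
ring 0 [283. 259.] [427. 333.]
along y [array([320., 311.]), array([335., 310.]), array([356., 359.]), array([371., 357.])]
along x [array([301., 333.]), array([307., 341.]), array([383., 326.]), array([390., 335.])]
ring 0.003 [292. 258.] [436. 333.]
along y [array([329., 310.]), array([344., 309.]), array([365., 358.]), array([380., 357.])]
along x [array([309., 332.]), array([316., 341.]), array([392., 326.]), array([399., 334.])]
```

The blade lies along tool y, with about 4 mm offset along +tool x. Next I'll rotate it to the slot direction and fly to the disc.

```bash
python3 -m handwheel '[[0,0,-0.0475,0,0,0,-1],[0,0,-0.0475,0,0,0,-1],[0,0,-0.0475,0,0,0,-1],[0,0,-0.0475,0,0,0,-1],[0,0,-0.0475,0,0,0,-1],[0,0,-0.0475,0,0,0,-1],[0,0,-0.0475,0,0,0,-1],[0,0,-0.0465,0,0,0,-1]]'
python3 -m handwheel '[[0,0,0,-0.0255,-0.0555,0,-1],[0,0,0,-0.0255,-0.0555,0,-1],[0,0,0,-0.0255,-0.0555,0,-1],[0,0,0,-0.0255,-0.0555,0,-1],[0,0,0,-0.0255,-0.0555,0,-1],[0,0,0,-0.0255,-0.0555,0,-1],[0,0,0,-0.0255,-0.0555,0,-1],[0,0,0,-0.0255,-0.0555,0,-1]]'
python3 -m handwheel '[[0,0,0,0,0,0.03,-1],[0,0,0,0,0,0.04,-1],[0,0,0,0,0,0.04,-1],[0,0,0,0,0,0.04,-1],[0,0,0,0,0,0.025,-1],[0,0,0,0,0,0.005,-1]]'
python3 - <<'E'
from h import *
np.set_printoptions(precision=1,suppress=True)
T=ctrl.get_obs();p=T["eef_pos"];R=T["eef_rot"];print(p*1000,np.arctan2(R[1,1],R[0,1])*1000)
im=ctrl.read_camera("scene");u,v=proj("scene",p-[0,0,.04]).astype(int)
u0,v0=u-40,v-35
cv2.imwrite("pics/f.png",cv2.resize(im[v0:v0+70,u0:u0+80,::-1],None,fx=8,fy=8,interpolation=2))
c=lambda q:(proj("scene",q)-[u0,v0]+.45)*8
for off in(0,.004):
    b=p+R[:,0]*off
    ring=np.array([c(b+[.022*np.cos(a),.022*np.sin(a),-.034]) for a in np.linspace(0,6.28,60)]);print("ring",off,ring.min(0),ring.max(0))
    print("tip",[c(b+[0,0,-.049]+s*.014*R[:,1]) for s in(-1,1)])
g=np.array([.5585,.141,.075])
print("disc ring",*[(lambda r:(r.min(0),r.max(0)))(np.array([c(g+[.045*np.cos(a),.045*np.sin(a),0]) for a in np.linspace(0,6.28,60)]))])
print("slot ends",[c(g+[0,s*.017,0]) for s in(-1,1)])
E
```

```text
clock: 12.2
eef_pos: [0.4584, 0.3622, 0.2224]
eef_rot: [[-1.0, -0.012, -0.001], [-0.012, 1.0, -0.001], [0.001, -0.001, -1.0]]
contact_force: [0.4, 0.3, -1.8]
finger_gap: 0.0313
finger_force: 40.0
clock: 13.0
eef_pos: [0.5626, 0.1399, 0.2225]
eef_rot: [[-1.0, -0.008, -0.001], [-0.008, 1.0, -0.0], [0.001, -0.0, -1.0]]
contact_force: [0.5, 0.0, -1.1]
finger_gap: 0.0319
finger_force: 40.0
clock: 13.6
eef_pos: [0.5615, 0.1413, 0.1313]
eef_rot: [[-1.0, -0.009, -0.003], [-0.009, 1.0, -0.001], [0.003, -0.001, -1.0]]
contact_force: [-0.5, 0.4, -2.1]
finger_gap: 0.0317
finger_force: 40.0
[561.5 141.3 131.3] 1579.5186231419366
ring 0 [256.1 232.3] [394.8 314.3]
tip [array([288.3, 294.4]), array([360.4, 326.1])]
ring 0.004 [263.5 226.6] [401.8 308.1]
tip [array([295.4, 288.5]), array([367.4, 320. ])]
disc ring (array([188.8, 242.1]), array([468.2, 411.3]))
slot ends [array([285.1, 304.1]), array([371.6, 343. ])]
```

View pics/f.png

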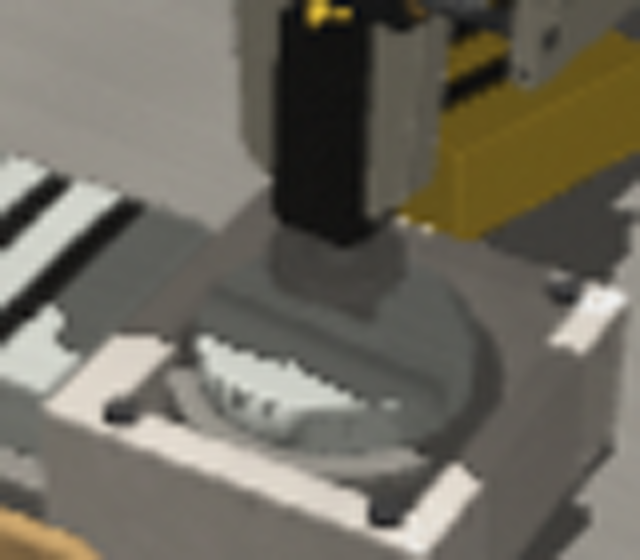

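The collar spans crop columns 270 to 408 and the disc 190 to 480, with the slot running beneath the tip. Next I'll descend by feel.

```bash
python3 -m handwheel '[[0,0,0,0,0,0.008,-1],[0,0,0,0,0,0.006,-1],[0,0,0,0,0,0,-1]]'
python3 -m handwheel '[[0,0,0,0,0,0.006,-1],[0,0,0,0,0,0,-1]]'
```

```text
clock: 13.95
eef_pos: [0.5625, 0.1413, 0.1267]
eef_rot: [[-1.0, -0.008, 0.0], [-0.008, 1.0, 0.0], [-0.0, 0.0, -1.0]]
contact_force: [-0.6, 0.6, -1.6]
finger_gap: 0.0322
finger_force: 40.0
clock: 14.15
eef_pos: [0.5625, 0.1412, 0.1235]
eef_rot: [[-1.0, -0.008, -0.0], [-0.008, 1.0, -0.0], [0.0, -0.0, -1.0]]
contact_force: [1.0, -0.4, -2.2]
finger_gap: 0.0315
finger_force: 40.0
```

```bash
python3 -m handwheel '[[0,0,0,0,0,0.004,-1],[0,0,0,0,0,0,-1]]'
python3 -m handwheel '[[0,0,0,0,0,0.004,-1],[0,0,0,0,0,0,-1]]'
```

```text
clock: 14.35
eef_pos: [0.5625, 0.1412, 0.1214]
eef_rot: [[-1.0, -0.008, -0.0], [-0.008, 1.0, -0.0], [0.0, -0.0, -1.0]]
contact_force: [-0.3, -0.3, -2.0]
finger_gap: 0.0318
finger_force: 40.0
clock: 14.55
eef_pos: [0.5624, 0.1412, 0.1194]
eef_rot: [[-1.0, -0.008, -0.0], [-0.008, 1.0, -0.0], [0.0, -0.0, -1.0]]
contact_force: [0.8, 1.3, -1.2]
finger_gap: 0.032
finger_force: 40.0
```

```bash
python3 -m handwheel '[[0,0,0,0,0,0.006,-1],[0,0,0,0,0,0.006,-1],[0,0,0,0,0,0,-1]]'
python3 -m handwheel '[[0,0,0,0,0,0.004,-1],[0,0,0,0,0,0.003,-1],[0,0,0,0,0,0,-1]]'
```

```text
clock: 14.85
eef_pos: [0.5623, 0.1412, 0.113]
eef_rot: [[-1.0, -0.008, -0.001], [-0.008, 1.0, -0.0], [0.001, -0.0, -1.0]]
contact_force: [0.0, -0.7, -1.7]
finger_gap: 0.0315
finger_force: 40.0
clock: 15.15
eef_pos: [0.5624, 0.1412, 0.1099]
eef_rot: [[-1.0, -0.008, -0.0], [-0.008, 1.0, -0.0], [0.0, -0.0, -1.0]]
contact_force: [0.1, 0.0, -2.1]
finger_gap: 0.0319
finger_force: 40.0
```

```bash
python3 -m handwheel '[[0,0,0,0.003,0,0,-1],[0,0,0,0,0,0,-1]]' | grep -E "pos|force"
python3 -m handwheel '[[0,0,0,0.002,0,0,-1],[0,0,0,0,0,0,-1]]'| grep -E "pos|force"
python3 -m handwheel '[[0,0,0,-0.008,0,0,-1],[0,0,0,0,0,0,-1]]'| grep -E "pos|force"
python3 -m handwheel '[[0,0,0,-0.002,0,0,-1],[0,0,0,0,0,0,-1]]'| grep -E "pos|force"
```

```text
eef_pos: [0.5609, 0.1412, 0.1102]
contact_force: [-0.4, -0.4, -1.5]
finger_force: 40.0
eef_pos: [0.56, 0.1412, 0.1103]
contact_force: [0.2, -0.5, -1.2]
finger_force: 40.0
eef_pos: [0.5644, 0.1412, 0.1102]
contact_force: [1.7, 0.7, -2.4]
finger_force: 40.0
eef_pos: [0.5648, 0.1412, 0.1101]
contact_force: [-2.9, -0.2, -0.5]
finger_force: 40.0
```

```bash
python3 -m handwheel '[[0,0,0,0.006,0,0,-1],[0,0,0.05,0,-0.001,0,-1],[0,0,0.06,0,-0.001,0,-1],[0,0,0.06,0,-0.001,0,-1],[0,0,0.06,0,-0.001,0,-1]]'
python3 -m handwheel '[[0,0,0.06,0,-0.001,0,-1],[0,0,0.06,0,-0.001,0,-1],[0,0,0.06,0,-0.001,0,-1],[0,0,0.06,0,-0.001,0,-1]]'
python3 -c "
from bench import ctrl;o=ctrl.get_obs();print(o['wrist_torque'],o['joint_pos'])"
```

```text
clock: 16.45
eef_pos: [0.5616, 0.1396, 0.1102]
eef_rot: [[-0.888, 0.46, 0.0], [0.46, 0.888, 0.001], [0.0, 0.001, -1.0]]
contact_force: [-0.6, 3.2, -1.0]
finger_gap: 0.0314
finger_force: 40.0
clock: 16.85
eef_pos: [0.5601, 0.1388, 0.1101]
eef_rot: [[-0.556, 0.831, -0.0], [0.831, 0.556, 0.002], [0.002, 0.001, -1.0]]
contact_force: [-1.7, 9.3, -2.3]
finger_gap: 0.0319
finger_force: 40.0
[2.24448368 0.64986562 0.16698357] [ 0.19749081 -0.0467159   1.78613075  0.00224833  1.40208539 -0.39299236]
```

```bash
python3 -m handwheel '[[0,0,0,0.0025,0.0015,0,-1],[0,0,0,0,0,0,-1]]'
python3 -m handwheel '[[0,0,0.05,0,0,0,-1],[0,0,0.05,0,-0.001,0,-1],[0,0,0,0,0,0,-1]]'
python3 -c "
from bench import ctrl;o=ctrl.get_obs();print(o['wrist_torque'],o['joint_pos'])"
```

```text
clock: 17.05
eef_pos: [0.5602, 0.1393, 0.1101]
eef_rot: [[-0.562, 0.827, -0.0], [0.827, 0.562, 0.0], [0.0, -0.0, -1.0]]
contact_force: [-1.6, 0.6, -2.0]
finger_gap: 0.032
finger_force: 40.0
clock: 17.35
eef_pos: [0.5596, 0.1392, 0.1101]
eef_rot: [[-0.375, 0.927, -0.001], [0.927, 0.375, 0.001], [0.001, -0.0, -1.0]]
contact_force: [-2.4, 3.4, -1.3]
finger_gap: 0.0315
finger_force: 40.0
[0.6878134  0.88030041 0.304009  ] [ 1.99256556e-01 -4.70382203e-02  1.78642647e+00  7.30405371e-04
  1.40260324e+00 -1.85471233e-01]
```

```bash
python3 -m handwheel '[[0,0,0.05,0.001,-0.0005,0,-1],[0,0,0.05,0,-0.001,0,-1],[0,0,0.05,0.001,-0.0005,0,-1],[0,0,0.05,0,-0.001,0,-1],[0,0,0,0,0,0,-1]]'
python3 - <<'E'
from h import *
o=ctrl.get_obs();print(o['wrist_torque'])
im=ctrl.read_camera("scene");cv2.imwrite("pics/g.png",cv2.resize(im[180:270,260:400,::-1],None,fx=5,fy=5,interpolation=2))
E
```

```text
clock: 17.85
eef_pos: [0.5583, 0.1396, 0.1101]
eef_rot: [[0.033, 0.999, 0.0], [0.999, -0.033, -0.0], [0.0, 0.0, -1.0]]
contact_force: [0.6, 1.1, -2.8]
finger_gap: 0.0318
finger_force: 40.0
[ 0.1831558  -0.04020416  0.36026496]
```

View pics/g.png

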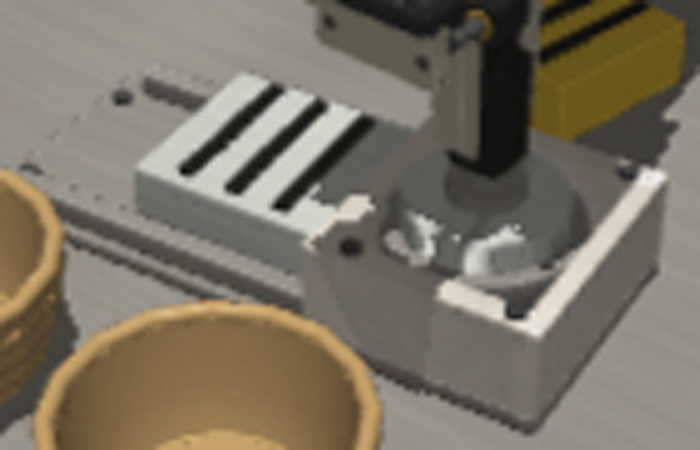

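The picture shows the disc turning with the driver and the cassette nearly home, with its front edge at about (310,240). I'll continue.

```bash
python3 -m handwheel '[[0,0,0.05,0.0005,-0.001,0,-1],[0,0,0.05,0,-0.001,0,-1],[0,0,0.05,0.0005,-0.001,0,-1],[0,0,0,0,0,0,-1]]'
python3 -c "
from bench import ctrl;o=ctrl.get_obs();print(o['wrist_torque'])"
python3 -m handwheel '[[0,0,0.04,0,-0.001,0,-1],[0,0,0.03,0,0,0,-1],[0,0,0,0,0,0,-1]]'
python3 -c "
from bench import ctrl;o=ctrl.get_obs();print(o['wrist_torque'])"
```

```text
clock: 18.3
eef_pos: [0.5575, 0.1402, 0.1102]
eef_rot: [[0.339, 0.941, 0.002], [0.941, -0.339, -0.0], [0.001, 0.002, -1.0]]
contact_force: [6.8, 0.3, -5.2]
finger_gap: 0.0318
finger_force: 40.1
[ 0.16876863 -1.06524247  0.56581708]
clock: 18.6
eef_pos: [0.5573, 0.1407, 0.1103]
eef_rot: [[0.471, 0.882, 0.003], [0.882, -0.471, 0.001], [0.002, 0.002, -1.0]]
contact_force: [8.0, 2.1, -5.7]
finger_gap: 0.0328
finger_force: 42.8
[ 0.60908313 -1.6834191   1.49690872]
```

```bash
python3 -m handwheel '[[0,0,-0.03,0.001,0.0015,0,-1],[0,0,0,0,0,0,-1]]'
python3 -c "
from bench import ctrl;o=ctrl.get_obs();print(o['wrist_torque'])"
```

```text
clock: 18.8
eef_pos: [0.5576, 0.1407, 0.1103]
eef_rot: [[0.413, 0.911, 0.001], [0.911, -0.413, 0.0], [0.001, 0.001, -1.0]]
contact_force: [1.8, 3.2, -2.7]
finger_gap: 0.0331
finger_force: 40.5
[ 0.72684715 -0.56530136  0.72000442]
```

```bash
python3 -m handwheel '[[0,0,-0.03,0.001,0.0005,0,-1],[0,0,0,0,0,0.002,-1],[0,0,0,0,0,0,-1]]'
python3 -c "
from bench import ctrl;o=ctrl.get_obs();print(o['wrist_torque'])"
python3 -m handwheel '[[0,0,0,0,0,0,-0.2],[0,0,0,0,0,0,0],[0,0,0,0,0,0,0.6],[0,0,0,0,0,0,0.6],[0,0,0,0,0,0,0.6],[0,0,0,0,0,0,0.6]]'
python3 -m handwheel '[[0,0,0,0,0,-0.02,0.6],[0,0,0,0,0,-0.04,0.6],[0,0,0,0,0,-0.05,0.6],[0,0,0,0,0,-0.06,0.6],[0,0,0,0,0,-0.08,0.6],[0,0,0,0,0,-0.08,0.6]]'
python3 -m handwheel '[[0,0,0,-0.05,-0.05,0,0.6],[0,0,0,-0.05,-0.05,0,0.6],[0,0,0,-0.05,-0.05,0,0.6],[0,0,0,-0.05,-0.05,0,0.6],[0,0,0,-0.05,-0.05,0,0.6],[0,0,0,-0.05,-0.05,0,0.6]]'
python3 - <<'E'
from h import *
a=cv2.resize(ctrl.read_camera("top")[145:225,240:400,::-1],None,fx=5,fy=5,interpolation=2)[:, :500]
b=cv2.resize(ctrl.read_camera("scene")[180:270,290:400,::-1],None,fx=4.4,fy=4.4,interpolation=2)[:400,:300]
b=cv2.resize(ctrl.read_camera("scene")[180:280,310:385,::-1],(300,400),interpolation=2)
cv2.imwrite("pics/i.png",np.hstack([a,b]))
E
```

```text
clock: 19.1
eef_pos: [0.5579, 0.1409, 0.1098]
eef_rot: [[0.361, 0.933, 0.001], [0.933, -0.361, 0.0], [0.001, 0.001, -1.0]]
contact_force: [-1.0, 1.8, 4.4]
finger_gap: 0.0324
finger_force: 39.2
[0.31359523 0.31324478 0.24005062]
clock: 19.7
eef_pos: [0.5577, 0.1408, 0.1091]
eef_rot: [[0.36, 0.933, -0.0], [0.933, -0.36, -0.0], [-0.0, -0.0, -1.0]]
contact_force: [-0.6, -0.5, -0.2]
finger_gap: 0.0716
finger_force: 0.0
clock: 20.3
eef_pos: [0.5573, 0.1408, 0.2763]
eef_rot: [[0.36, 0.933, 0.0], [0.933, -0.36, -0.0], [0.0, 0.0, -1.0]]
contact_force: [0.8, 0.4, -0.1]
finger_gap: 0.0742
finger_force: 0.0
clock: 20.9
eef_pos: [0.3622, 0.0546, 0.2748]
eef_rot: [[0.36, 0.933, 0.001], [0.933, -0.36, 0.0], [0.0, 0.001, -1.0]]
contact_force: [-0.5, 0.0, 0.8]
finger_gap: 0.0741
finger_force: 0.0
```

View pics/i.png

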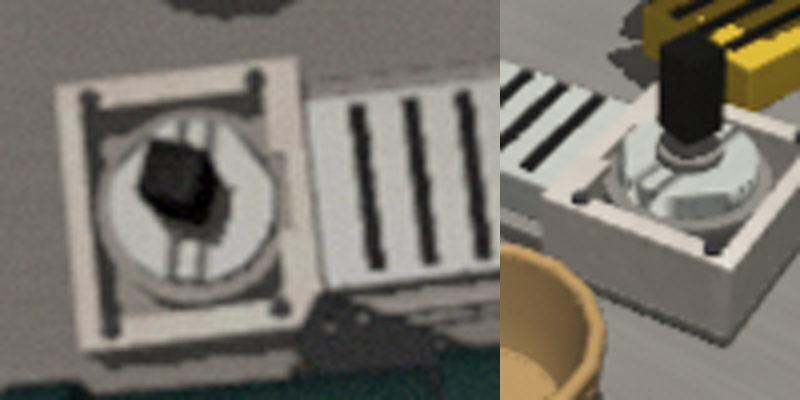

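The top view shows the driver standing in the slot and the cassette at the stop face. The slot centreline runs from (197,125) to (187,275), which may be short of home. I'll measure that.

```bash
python3 - <<'E'
from h import *
np.set_printoptions(precision=4,suppress=True)
f=lambda u,v,z:onz("top",240+u/5-.4,145+v/5-.4,z)
mx=np.array([-.113,.9936,0]);so=np.array([.565,.0758,0])
for n in("a","d","i"):
    g=cv2.imread(f"pics/{n}.png",0)[:400,:500 if n!="a" else 800]
    m=(g<75).astype(np.uint8);N,L,S,C=cv2.connectedComponentsWithStats(m)
    for k in range(1,N):
        x,y,w,h,A=S[k]
        if h>120 and w<60 and A>1500: print(n,C[k],A,(f(*C[k],.055)-so)@mx)
g=cv2.imread("pics/i.png",0)
for r in(125,132,139,250,257,264,271): print(r,g[r,160:225:3])
for l,rr in((181,208),(173,203)):pass
E
```

```text
a [571.6503 158.6142] 2185 -0.14507143871055325
a [518.1484 165.1526] 2150 -0.11496450128927865
a [465.1107 172.8443] 2087 -0.08503707113683788
d [438.3528 175.2336] 1871 -0.0700439549973822
d [384.7776 180.9978] 1812 -0.03995513946964328
i [473.4039 174.8491] 2055 -0.0894910270419413
i [419.9323 180.8149] 1966 -0.05945546511467953
i [366.4836 187.3244] 2010 -0.02939697925961435
125 [140 151 164 171 165 149 124 106 106 126 151 171 176 173 159 134 113 109
 120 137 148 150]
132 [170 184 183 179 169 151 123  98 107 140 166 182 180 175 162 139 117 109
 124 151 166 175]
139 [ 89  98 102 108 111 109  98  84  97 129 156 175 180 174 156 128 108 108
 127 154 171 179]
250 [181 171 153 124 105 108 131 155 178 188 191 178 157 125 109 119 144 159
 170 173 178 183]
257 [179 166 149 121 104 109 135 163 181 183 182 165 139 113 107 125 153 168
 180 184 185 182]
264 [181 164 145 116 100 108 136 162 181 182 177 156 130 110 112 132 158 171
 181 183 185 186]
271 [172 162 144 116 102 122 156 179 192 187 179 158 134 113 112 136 165 177
 187 187 178 164]
```

```bash
python3 - <<'E'
from h import *
f=lambda u,v,z:onz("top",240+u/5-.4,145+v/5-.4,z)
for a,b in(((182,130),(172,266)),((211,130),(200.5,266)),):
    d=f(*a,.075)-f(*b,.075);y=np.arctan2(d[1],d[0]);print(y,1.684-y)
E
```

```text
-0.05786863375106511 1.7418686337510652
-0.06384680810129324 1.7478468081012932
```

The cassette has moved 10.6 mm to x ≈ +0.6 mm, which is home. The disc measures only about 1.75 rad, so I'll re-grip harder and turn it further for safety.

```bash
python3 -m handwheel '[[0,0,0,0.05,0.05,0,0.6],[0,0,0,0.05,0.05,0,0.6],[0,0,0,0.05,0.05,0,0.6],[0,0,0,0.05,0.05,0,0.6],[0,0,0,0.05,0.05,0,0.6],[0,0,0,0.05,0.05,0,0.6],[0,0,0,0,0,0,0.6]]' | grep pos
python3 -m handwheel '[[0,0,0,0,0,0.08,0.6],[0,0,0,0,0,0.08,0.6],[0,0,0,0,0,0.06,0.6],[0,0,0,0,0,0.05,0.6],[0,0,0,0,0,0.04,0.6],[0,0,0,0,0,0.018,0.6],[0,0,0,0,0,0,0.6]]'
python3 -m handwheel '[[0,0,0,0,0,0,-1],[0,0,0,0,0,0,-1],[0,0,0,0,0,0,-1],[0,0,0,0,0,0,-1],[0,0,0,0,0,0,-1],[0,0,0,0,0,0,-1],[0,0,0,0,0,0,-1]]' 60
python3 -c "
from bench import ctrl;o=ctrl.get_obs();print(o['wrist_torque'])"
```

```text
eef_pos: [0.5606, 0.1425, 0.272]
clock: 22.45
eef_pos: [0.5574, 0.1409, 0.1093]
eef_rot: [[0.36, 0.933, -0.002], [0.933, -0.36, -0.0], [-0.001, -0.001, -1.0]]
contact_force: [0.2, 0.3, -0.1]
finger_gap: 0.0745
finger_force: 0.0
clock: 23.15
eef_pos: [0.5578, 0.1408, 0.1104]
eef_rot: [[0.36, 0.933, 0.0], [0.933, -0.36, -0.0], [0.0, 0.0, -1.0]]
contact_force: [1.0, -0.7, 1.4]
finger_gap: 0.0327
finger_force: 57.4
[-0.14651008 -0.13837942  0.08644842]
```

```bash
cat > t.py <<'E'
from h import *
o=ctrl.get_obs();R=o["eef_rot"];print("F",o["contact_force"].round(1),"M",o["wrist_torque"].round(2),"yaw",round(float(np.arctan2(R[1,1],R[0,1])),3),"gap",round(o["finger_gap"],4),o["eef_pos"].round(4))
E
python3 -m handwheel '[[0,0,0,0,0,-0.001,-1],[0,0,0.025,0,0.001,0,-1],[0,0,0,0,0,0,-1]]' >/dev/null;python3 t.py
python3 -m handwheel '[[0,0,0.025,0,0.001,0,-1],[0,0,0,0,0,0,-1]]' >/dev/null;python3 t.py
python3 -m handwheel '[[0,0,0.025,0,0,0,-1],[0,0,0,0,0,0,-1]]' >/dev/null;python3 t.py
```

```text
F [-0.5  1.6 -1.2] M [0.25 0.27 0.19] yaw -0.422 gap 0.0325 [0.5579 0.1408 0.1104]
F [-3.6  3.  -0.3] M [0.62 0.85 0.45] yaw -0.473 gap 0.033 [0.558  0.1409 0.1104]
F [-3.4  3.7  0.9] M [0.67 0.97 0.46] yaw -0.525 gap 0.0331 [0.558  0.1409 0.1104]
```

```bash
for i in 1; do python3 -m handwheel '[[0,0,0.025,0,0,0,-1],[0,0,0.025,0,-0.0005,0,-1],[0,0,0,0,0,0,-1]]' >/dev/null;python3 t.py
python3 -m handwheel '[[0,0,0.025,0,-0.0005,0,-1],[0,0,0.025,0,-0.0005,0,-1],[0,0,0,0,0,0,-1]]' >/dev/null;python3 t.py;done
```

```text
F [-3.9  4.7 -0.4] M [0.85 0.91 0.46] yaw -0.63 gap 0.0328 [0.5578 0.1411 0.1104]
F [-2.2  4.7 -2.4] M [1.   0.65 0.43] yaw -0.734 gap 0.0329 [0.5576 0.1413 0.1104]
```

```bash
python3 -m handwheel '[[0,0,-0.025,0,0.0005,0,-1],[0,0,-0.015,0,0,0,-1],[0,0,0,0,0,0.002,-1],[0,0,0,0,0,0,-1]]' >/dev/null;python3 t.py
python3 -m handwheel '[[0,0,0,0,0,0,-0.2],[0,0,0,0,0,0,0],[0,0,0,0,0,0,0.6],[0,0,0,0,0,0,0.6],[0,0,0,0,0,0,0.6],[0,0,0,0,0,0,0.6]]'>/dev/null
python3 -m handwheel '[[0,0,0,0,0,-0.02,0.6],[0,0,0,0,0,-0.04,0.6],[0,0,0,0,0,-0.05,0.6],[0,0,0,0,0,-0.06,0.6],[0,0,0,0,0,-0.08,0.6],[0,0,0,0,0,-0.08,0.6]]'>/dev/null; python3 t.py
python3 -m handwheel '[[0,0,0,-0.03,-0.06,0,0.6],[0,0,0,-0.03,-0.06,0,0.6],[0,0,0,-0.03,-0.06,0,0.6],[0,0,0,-0.03,-0.06,0,0.6],[0,0,0,-0.03,-0.06,0,0.6],[0,0,0,-0.03,-0.06,0,0.6],[0,0,0,0,0,0,0.6]]'
python3 - <<'E'
from h import *
f=lambda u,v,z:onz("top",240+u/5-.4,145+v/5-.4,z)
im=cv2.resize(ctrl.read_camera("top")[145:225,240:400,::-1],None,fx=5,fy=5,interpolation=2);cv2.imwrite("pics/j.png",im)
g=cv2.cvtColor(im,cv2.COLOR_BGR2GRAY)
for r in(120,126,132,255,262,269,276): print(r,g[r,130:260:4])
mx=np.array([-.113,.9936,0]);so=np.array([.565,.0758,0])
N,L,S,C=cv2.connectedComponentsWithStats((g<75).astype(np.uint8))
for k in range(1,N):
    x,y,w,h,A=S[k]
    if h>50 and A>1200 and A<6000: print(C[k],S[k],(f(*C[k],.055)-so)@mx)
E
```

```text
F [-2.3 -0.5  5. ] M [0.07 0.72 0.12] yaw -0.65 gap 0.0332 [0.5583 0.1406 0.1103]
F [ 0.4 -0.7 -0.2] M [-0.07  0.11 -0.01] yaw -0.651 gap 0.0743 [0.5578 0.1407 0.2769]
clock: 26.75
eef_pos: [0.3581, 0.1788, 0.2763]
eef_rot: [[0.605, 0.796, 0.002], [0.796, -0.605, 0.001], [0.003, 0.001, -1.0]]
contact_force: [0.7, 0.6, -0.0]
finger_gap: 0.0746
finger_force: 0.0
120 [ 55  55  60  64  78  92 109 121 120 121 118 117 119 122 135 150 160 159
 144 128 120 126 134 133 131 129 124 115 105  96  99 112 123]
126 [ 59  70  89 105 119 125 122 115 109 103 118 142 159 168 177 185 182 164
 137 105 110 139 161 162 152 134 124 125 130 127 128 129 128]
132 [ 84 106 123 119 108 102  94  81  70  75 109 150 176 185 190 189 177 150
 117  99 130 170 187 186 162 125 111 123 131 128 128 130 132]
255 [161 178 183 170 146 110 104 139 176 189 190 169 135 112 129 157 182 191
 186 187 189 189 188 190 188 187 187 190 193 182 149 110  98]
262 [142 147 145 135 110 105 134 174 191 189 171 139 116 126 153 175 186 190
 191 188 187 189 189 187 189 188 189 182 158 118  93 101 125]
269 [136 137 132 119  95 103 135 165 177 175 144 113 116 149 173 188 191 188
 189 191 191 190 188 182 176 154 128 110 103  82  97 127 141]
276 [136 138 137 134 131 125 119 122 134 123  97  99 138 174 188 194 194 188
 182 180 177 163 140 119  88  84 102 121 134 132 135 134 122]
[152.38787062 119.08005391] [  82   72  180  130 3710] 0.08576534919069408
[472.2242484  175.51453918] [ 456   93   33  165 2029] -0.08879100064974749
[418.6359375 180.6671875] [ 403  100   31  163 1920] -0.058746995247910994
[365.04810645 186.83418628] [ 351  106   32  163 1954] -0.028632949350234655
```

The disc is now at about 1.88 rad and the cassette drew in another 0.8 mm. I'll do one more small turn for margin.

```bash
python3 -m handwheel '[[0,0,0,0.03,0.06,0,0.6],[0,0,0,0.03,0.06,0,0.6],[0,0,0,0.03,0.06,0,0.6],[0,0,0,0.03,0.06,0,0.6],[0,0,0,0.03,0.06,0,0.6],[0,0,0,0.03,0.06,0,0.6],[0,0,0,0,0,0,0.6]]' | grep pos
python3 t.py
python3 -m handwheel '[[0,0,0,0,0,0.08,0.6],[0,0,0,0,0,0.08,0.6],[0,0,0,0,0,0.06,0.6],[0,0,0,0,0,0.05,0.6],[0,0,0,0,0,0.04,0.6],[0,0,0,0,0,0.018,0.6],[0,0,0,0,0,0,0.6]]' |grep pos
python3 -m handwheel '[[0,0,0,0,0,0,-1],[0,0,0,0,0,0,-1],[0,0,0,0,0,0,-1],[0,0,0,0,0,0,-1],[0,0,0,0,0,0,-1],[0,0,0,0,0,0,-1],[0,0,0,0,0,0,-1]]' 60 >/dev/null
python3 t.py
python3 -m handwheel '[[0,0,0,0,0,-0.001,-1],[0,0,0.025,0,0,0,-1],[0,0,0.025,0,0,0,-1],[0,0,0,0,0,0,-1]]' >/dev/null;python3 t.py
python3 -m handwheel '[[0,0,0.025,0,0,0,-1],[0,0,0.025,0,0,0,-1],[0,0,0,0,0,0,-1]]' >/dev/null;python3 t.py
```

```text
eef_pos: [0.5614, 0.1394, 0.2731]
F [0.2 0.8 0.2] M [-0.06  0.1  -0.05] yaw -0.653 gap 0.074 [0.5614 0.1394 0.2731]
eef_pos: [0.5579, 0.1405, 0.1098]
F [-0.4  0.9  1. ] M [-0.09  0.2  -0.01] yaw -0.651 gap 0.0328 [0.5582 0.1408 0.1108]
F [ 1.1  3.3 -2.9] M [ 0.74 -0.31  0.5 ] yaw -0.756 gap 0.0328 [0.5582 0.1411 0.111 ]
F [ 0.   4.8 -1.9] M [1.05 0.07 1.41] yaw -0.859 gap 0.0332 [0.5581 0.1412 0.111 ]
```

```bash
python3 -m handwheel '[[0,0,-0.03,0,0,0,-1],[0,0,-0.03,0,0,0,-1],[0,0,0,0,0,0.002,-1],[0,0,0,0,0,0,-1]]' >/dev/null;python3 t.py
python3 -m handwheel '[[0,0,0,0,0,0,-0.2],[0,0,0,0,0,0,0],[0,0,0,0,0,0,0.6],[0,0,0,0,0,0,0.6],[0,0,0,0,0,0,0.6],[0,0,0,0,0,0,0.6]]'>/dev/null
python3 -m handwheel '[[0,0,0,0,0,-0.02,0.6],[0,0,0,0,0,-0.04,0.6],[0,0,0,0,0,-0.05,0.6],[0,0,0,0,0,-0.06,0.6],[0,0,0,0,0,-0.08,0.6],[0,0,0,0,0,-0.08,0.6]]'>/dev/null; python3 t.py
python3 -m handwheel '[[0,0,0,-0.03,-0.06,0,0.6],[0,0,0,-0.03,-0.06,0,0.6],[0,0,0,-0.03,-0.06,0,0.6],[0,0,0,-0.03,-0.06,0,0.6],[0,0,0,-0.03,-0.06,0,0.6],[0,0,0,-0.03,-0.06,0,0.6],[0,0,0,0,0,0,0.6]]' | head -2
python3 - <<'E'
from h import *
f=lambda u,v,z:onz("top",240+u/5-.4,145+v/5-.4,z)
im=cv2.resize(ctrl.read_camera("top")[145:225,240:400,::-1],None,fx=5,fy=5,interpolation=2);cv2.imwrite("pics/k.png",im)
g=cv2.cvtColor(im,cv2.COLOR_BGR2GRAY)
for r in(120,126,132,255,262,269,276): print(r,g[r,130:260:4])
mx=np.array([-.113,.9936,0]);so=np.array([.565,.0758,0])
N,L,S,C=cv2.connectedComponentsWithStats((g<75).astype(np.uint8))
for k in range(1,N):
    x,y,w,h,A=S[k]
    if h>50 and A>1200 and A<6000: print(C[k],S[k],(f(*C[k],.055)-so)@mx)
# handle in scene: dark blob near driver, expected extents
s=cv2.cvtColor(ctrl.read_camera("scene"),cv2.COLOR_RGB2GRAY)
a=np.array([.5585,.141,0]);print([proj("scene",a+[0,0,z]).round(0) for z in(.083,.159)])
N,L,S,C=cv2.connectedComponentsWithStats((s<45).astype(np.uint8))
for k in range(1,N):
    if S[k][4]>60 and 330<C[k][0]<390 and 170<C[k][1]<240: print(S[k],C[k])
E
```

```text
F [-1.3  2.4  4. ] M [0.47 0.62 0.05] yaw -0.735 gap 0.0327 [0.5583 0.1408 0.1108]
F [1.8 0.6 0.1] M [-0.1   0.1  -0.01] yaw -0.735 gap 0.0746 [0.5578 0.1407 0.2773]
clock: 31.9
eef_pos: [0.3619, 0.1954, 0.2767]
120 [ 59  55  55  63  79  95 112 122 121 117 120 119 115 115 124 135 148 158
 157 151 140 126 119 125 127 129 127 118 104  94 101 116 126]
126 [ 60  72  87 103 115 122 120 113 107  95 104 125 146 160 167 178 186 185
 177 156 122 104 119 147 152 147 135 128 133 128 129 131 131]
132 [ 92 111 117 114 111 107 100  86  72  64  74 115 164 185 190 190 188 180
 156 131 101 109 152 179 184 174 148 125 122 127 129 129 130]
255 [163 172 158 126 100 109 149 184 190 189 165 129 112 133 160 182 190 193
 197 191 190 191 190 189 189 189 188 190 191 186 154 113  97]
262 [141 142 126 103 104 143 184 195 187 171 134 115 132 161 180 189 189 188
 190 187 188 187 187 191 192 190 189 182 166 116  89 102 129]
269 [137 137 131 112 105 125 151 166 164 133 116 130 162 182 189 191 190 191
 194 189 190 193 191 181 176 154 129 112 101  84  99 128 141]
276 [137 137 140 142 138 135 133 126 115 102 105 136 175 194 193 195 196 192
 184 182 177 163 141 116  87  84 102 124 133 134 139 140 127]
[152.49497692 119.11105077] [  83   72  179  132 3683] 0.08570710782305307
[472.05619095 174.51765291] [ 456   93   33  165 2011] -0.08876777876415352
[418.62545644 180.57694314] [ 403  100   31  163 1917] -0.058747281835569896
[365.09766234 186.60831169] [ 351  106   32  163 1925] -0.028675106649643126
[array([356., 215.]), array([357., 191.])]
[350 177  32  39 403] [358.49379653 199.41439206]
```

The disc is now at about 1.95 rad, the cassette has stopped moving (home), and the driver is standing with the gripper clear.

```bash
python3 -c "
from bench import ctrl;print(ctrl.job_done())"
```

```text
the job is handed in; nothing more can be done
None
```

I handed the job in: the cassette is drawn home, the cam disc sits at about 1.95 rad clockwise (home is about 1.85), and the screwdriver stands in its slot with the gripper clear; I didn't re-check the bystanders, but nothing suggested contact.

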